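# Free the tube block from the block shaker

### The job

Swing the spring-loaded hold-down finger of the shaker that carries the block with six wide wells up and back until it stays open, then lift that block out and set it down gently, upright and about in the middle, on the dark top of the low cooling plate. Leave the block with the many small wells where it is.

Things in the scene. Friction and masses are not known exactly. Their poses are not given: they have to be found in the camera images.
- block: The block to move: plain aluminium, 80 x 50 x 48 mm (x, y, z), 0.3 to 0.5 kg, six dark wells 19 mm wide (3 x 2) in its top. Origin at its centre, half-way up; z up. It stands on the 60 mm high deck of a pale shaker (185 x 130 mm), its 50 mm width free on both sides to grasp across y; 8 mm high lips stand 4 mm off its short ends. The finger rests on its top, over the 29 mm next to its +x end.
- finger_knob (a point): Centre of the grey knob on the finger over block: barrel 16 mm thick, 24 long along y; pinch its ends. 31 mm above the block's top; under it 9 mm neck, 14 mm wide bar. Closed: z up. Hinge, parallel to y: 46 mm to +x, 26 to -z of this frame (turns with the finger). Swings up and to +x, 126 deg; spring (1.5 N) shuts it below 46 deg, past that flips it open and holds it, clear of the block.
- plate_top (a point): Middle of the dark top face of the cooling plate, a low pale slab (170 x 140 mm) with a flat dark metal top of 140 x 110 mm (its x, y), 30 mm above the bench; z up.
- other: The block to leave alone: same aluminium, same 80 x 50 x 48 mm, but with 24 small wells (6 x 4, 7 mm wide), on an identical shaker under its own identical finger. Origin at its centre.
Mind the look-alikes: they are no part of the job. Of the things that look like the part that bears plate_top, the smaller one is meant. What is shaped like the part that bears finger_knob but orange is not meant.

How it is judged (in metres and radians):
On the way, in this order (a step that is already met when the one before it is completed fails the run):
1. the hold-down finger over the block is swung open, past 85 degrees, with the block still in its place (within 15 mm) (angle between finger_knob's own z axis and vertical above 1.48 rad and distance of block from where it was at the start of the episode below 0.015 m), for 0.2 s.
2. the block is brought down to within 12 mm of the cooling plate while still held by the fingers, not dropped (horizontal distance between block and plate_top below 0.035 m and z of block in the frame of plate_top below 0.036 m and contact force between the fingers and block above 1 N), for 0.05 s.
At the end, for the whole second after the job is handed in: The block with six wide wells stands upright (within 6 degrees) and at rest on the cooling plate's dark top, its centre within 25 mm of the middle of the plate, released; the other block is within 20 mm of where it was (horizontal distance between block and plate_top below 0.025 m and z of block in the frame of plate_top between 0.019 and 0.029 m and angle between block's own z axis and vertical below 0.1 rad and linear speed of block below 0.02 m/s and distance of other from where it was at the start of the episode below 0.02 m); the robot touches nothing.
It fails at once if the block with the small wells is moved by more than 20 mm (distance of other from where it was at the start of the episode above 0.02 m).
It also fails if it takes over 51 s, if anything falls off the work surface, if the arm or the gripper's body presses on something with over 40 N, if the wrist force passes 120 N, or if a joint passes its speed limit or range.

### The arm

A 6-joint arm with a two-finger parallel gripper is mounted at the origin on the work surface. World frame = base frame: x ahead of the robot, y to its left, z up, the work surface at z = 0. Lengths are in m, angles in degrees, forces in N, time in s.
With the tool pointing down it reaches from about 0.375 to 0.9 m from the base axis. Payload 3.1 kg.
Tool frame: the origin (TCP) lies midway between the tips of the shut fingers; the grasp point (between the pads) lies bot.hold_point_z behind it (bot.hold_point_z is the distance from the TCP to the grasp point, in m); z points along the fingers, y is the direction in which the jaws open and shut (so a half turn about z gives the same grasp; the last joint's range is limited). The gripper opens to 87 mm and grips with 3 to 60 N. Pads are 19 mm wide; open, the fingers measure 117 mm over their backs; the gripper's body (75 mm by 190 mm) begins 51 mm behind the grasp point.
Start: joints at [-78.237, 30.224, 82.088, -0, 67.689, -10.227], TCP at [0.234, -0.579, 0.185] pointing down, gripper open.
Joint ranges: [-176.69, 176.69], [-43.24, 126.21], [12.49, 139.97], [-82, 262], [0, 151.66], [-163.58, 163.58]. Speed limits (degrees/s): [159.86, 159.86, 180, 180, 180, 180].

### API

Orientations are given as a 3x3 rotation matrix whose columns are the frame's x, y, z axes.
In Python, from rig import bot, vision gives the robot as it stands.
- The arm moves only by the shell command python3 -m inch 'ROWS'. ROWS is JSON, a list of rows, each a list of 5 numbers: the finger opening in mm, from 0 to 87, then the shift along the tool's x, y, z in mm, then the turn about the tool's z in rad. In form: [[hand, dx, dy, dz, roll], ...]. A call has 1 to 8 rows; each row is the pose to reach, as a shift and turn from the pose measured when the call began, along the tool's axes at that moment; what a row does not reach only later rows make up. A row lasts 1/10 s, in which the tool goes at most 50 mm and 8.59 degrees, less where a joint would pass 70% of its speed; a pose out of reach is approached as far as the arm can. A call with a gripper value outside its range is refused whole. The fingers move at their own pace and stop on an object; the grip force is fixed at half the most. Time passes only in rows, so rows that repeat a pose let the fingers close. It gives the time, the measured TCP pose, the force and the opening at its end, in the units of the state.
- bot.read_state(): the state, without advancing time (a new reading comes with each control period).
- vision.capture(name): name is "side" or "top"; returns (picture, depth): 384x512x3 uint8, red, green, blue; 384x512 float32, m along the optical axis (not along the pixel's ray), 0 where there is no reading.
- vision.camera_model(name): a dict with "intrinsics" (3x3 intrinsics, pixels), "camera_from_world" (4x4, takes a point from world to camera coordinates). Camera axes: x right, y down, z forward; pixel columns grow to the right and rows downward; lengths in m; the calibration is good to about 2 mm. A picture is of the moment at which its call begins. camera_model takes no time and is no camera call.
- bot.hand_in(): hands the job in, once; it reports no verdict.
The state is a dict: "time_s": time; "joint_positions": joint angles; "qvel": joint speeds; "tau": joint torques, N m; "position": TCP position; "tcp_rot": TCP orientation; "force": force on the tool from outside, world axes, zero at the start; "moment": the same for the moment, N m; "opening": opening from 0.0 (shut) to 1.0 (fully open).
Only numpy, scipy, OpenCV 4.12 (cv2) and the standard library are available. Lean on these libraries where they do the work, as an engineer would, in place of code of your own. Each camera call takes 0.05 s, during which the arm holds its last target. There are 200 camera calls.

## Working session

There is one attempt and no reset: what is moved stays moved. The work goes in short steps, Python scripts to look and compute and a shell command to move; the robot and the scene stay as the last step left them, time stands still between calls to the robot, and variables do not carry over. Pictures are saved under pics/ and viewed, about 8 in all and at most 12, crops included, and the job is handed in when it is done.

```bash
ls; mkdir -p pics; cat > h.py <<'E'
import numpy as np, cv2
from rig import bot, vision
def cap(n):
    im,d=vision.capture(n); m=vision.camera_model(n)
    K=np.array(m["intrinsics"]);T=np.linalg.inv(np.array(m["camera_from_world"]))
    v,u=np.mgrid[:384,:512]
    P=np.stack([(u-K[0,2])/K[0,0]*d,(v-K[1,2])/K[1,1]*d,d],-1)
    W=P@T[:3,:3].T+T[:3,3]; W[d==0]=np.nan
    return im,d,W,m
def save(im,f,box=None,s=1):
    if box: im=im[box[1]:box[3],box[0]:box[2]]
    cv2.imwrite(f,cv2.resize(im[...,::-1],None,fx=s,fy=s,interpolation=cv2.INTER_CUBIC))
E
python3 - <<'E'
from h import *
a,_,W,m=cap("top"); b,_,V,n=cap("side")
save(a,"pics/top0.png",s=1.5);save(b,"pics/side0.png",s=1.5)
np.savez("c0.npz",a=a,W=W,b=b,V=V)
s=bot.read_state();print(s["time_s"],s["position"],np.round(s["tcp_rot"],3).tolist(),s["opening"],bot.hold_point_z)
for q in(m,n):print(np.round(np.linalg.inv(np.array(q["camera_from_world"])),3).tolist(),q["intrinsics"])
E
```

```text
pics
0.1 [ 0.23390274 -0.57880465  0.18457235] [[0.927, 0.374, -0.0], [0.374, -0.927, 0.002], [0.0, -0.002, -1.0]] 0.9966692251906621 0.0187
[[0.025, -0.994, 0.104, 0.256], [-1.0, -0.026, -0.002, -0.104], [0.004, -0.104, -0.995, 1.453], [0.0, 0.0, 0.0, 1.0]] [[464.58800102   0.         250.86922887]
 [  0.         464.58800102 189.09257732]
 [  0.           0.           1.        ]]
[[-0.721, -0.535, 0.44, -0.172], [-0.693, 0.54, -0.478, 0.47], [0.019, -0.649, -0.76, 1.034], [0.0, 0.0, 0.0, 1.0]] [[417.88231296   0.         259.99120278]
 [  0.         417.88231296 187.64944884]
 [  0.           0.           1.        ]]
```

View pics/top0.png

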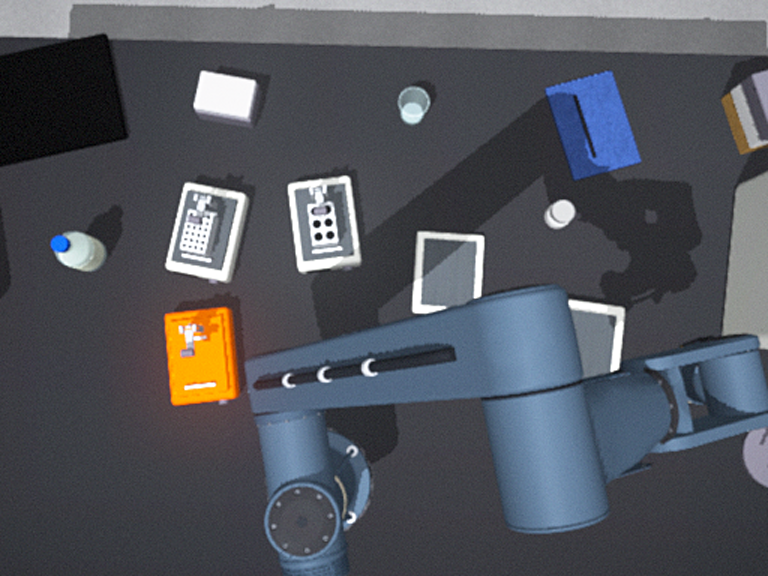

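View pics/side0.png

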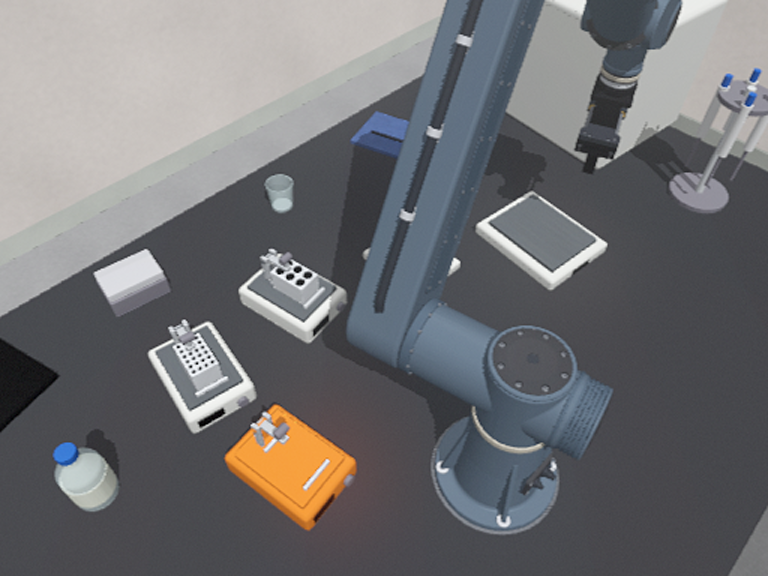

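The top view shows the six-well block at (323,224), the 24-well look-alike at (205,228), an empty orange shaker with a finger at (200,355), plate A at (448,272) and plate B at (596,340), partly hidden. The side view shows plate B whole at (540,237), with A hidden by the arm. I'll measure both plates and the block.

```bash
python3 - <<'E'
from h import *
c=np.load("c0.npz");a,W,b,V=c["a"],c["W"],c["b"],c["V"]
save(a,"pics/crop0.png",(180,105,335,220),5)
def rect(W,u0,v0,u1,v1,z0,z1,tag,s=1,im=None):
    w=W[v0:v1,u0:u1].reshape(-1,3);k=(w[:,2]>z0)&(w[:,2]<z1);p=w[k]
    r=cv2.minAreaRect((p[:,:2]*1000).astype(np.float32));print(tag,np.round(r[0]),np.round(r[1]),round(r[2],1),"z",np.round(np.median(p[:,2]),4),k.sum())
rect(W,265,145,330,215,.018,.045,"A top")
rect(W,385,195,420,255,.018,.045,"B top")
rect(V,315,125,408,195,.018,.045,"B side")
rect(W,185,110,245,185,.045,.075,"shaker deck")
rect(W,185,110,245,185,.098,.116,"block top")
rect(W,185,110,245,185,.128,.17,"knob")
rect(V,155,160,235,230,.045,.075,"shaker side")
rect(V,155,160,235,230,.098,.116,"block side")
rect(V,155,160,235,230,.128,.17,"knob side")
rect(W,105,110,170,190,.098,.116,"other")
E
```

```text
A top [ 430. -253.] [140. 169.] 87.7 z 0.0286 2101
B top [ 297. -560.] [ 98. 155.] 83.8 z 0.0393 1213
B side [ 267. -507.] [196. 235.] 83.2 z 0.0394 2765
shaker deck [524.   5.] [184. 129.] 9.3 z 0.0576 1779
block top [528.   6.] [114.  50.] 8.9 z 0.1085 440
knob [552.   7.] [59. 23.] 3.9 z 0.1445 47
shaker side [527.   7.] [185. 129.] 9.3 z 0.0583 1276
block side [529.   7.] [111.  52.] 8.0 z 0.1081 411
knob side [532.   8.] [17. 25.] 5.9 z 0.142 51
other [507. 246.] [ 52. 114.] 79.7 z 0.1085 464
```

View pics/crop0.png

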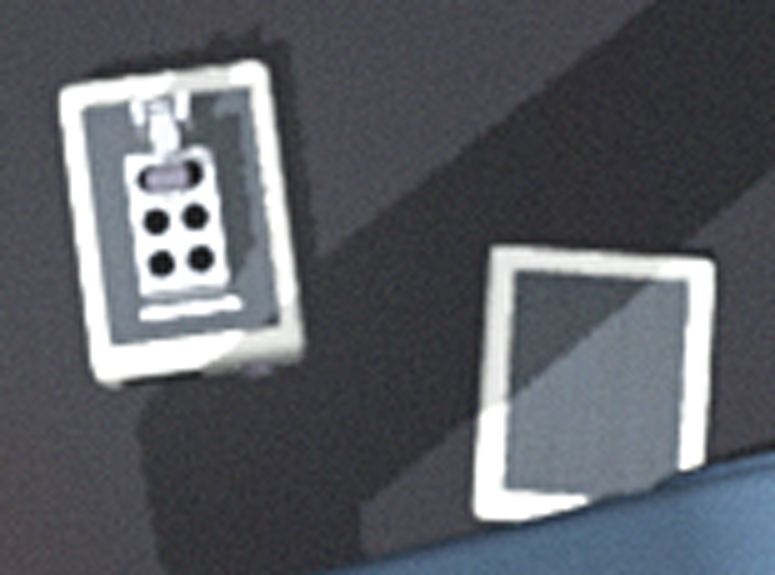

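Plate A measures 140 × 169 mm, so it is the smaller one, and its z matches at about 0.03. The crop confirms the six-well block at crop (180,220), with its knob at (170,178) and the hinge toward +x. Next I'll refine the block and knob positions in the shaker frame.

```bash
python3 - <<'E'
from h import *
c=np.load("c0.npz")
t=np.radians(9.3);R=np.array([[np.cos(t),-np.sin(t)],[np.sin(t),np.cos(t)]]);o=np.array([.5255,.006])
for n,im,W,(u0,v0,u1,v1) in(("top",c["a"],c["W"],(185,110,245,185)),("side",c["b"],c["V"],(155,160,235,230))):
    w=W[v0:v1,u0:u1].reshape(-1,3);q=np.c_[(w[:,:2]-o)@R,w[:,2]]*1000
    for z0,z1 in((98,112),(113,127),(128,138),(138,150)):
        p=q[(q[:,2]>z0)&(q[:,2]<z1)&(abs(q[:,1])<40)&(q[:,0]>-62)&(q[:,0]<70)]
        print(n,z0,len(p),np.round(np.nanpercentile(p,[1,50,99],axis=0)).tolist())
    p=q[(q[:,2]>98)&(q[:,2]<112)&(abs(q[:,1])<40)&(abs(q[:,0])<75)]
    print(np.histogram(p[:,0],np.arange(-75,76,5)))
    p=p[p[:,0]<10]; print("block y",np.percentile(p[:,1],[1,50,99]))
w=c["W"];k=(w[...,2]>.115)&(w[...,0]>.4)&(w[...,1]<-.3);p=w[k];print("tall near",np.round(np.percentile(p,[1,50,99],axis=0),2).tolist())
print((o+R@[.006,0]))
E
```

```text
top 98 378 [[-53.0, -25.0, 100.0], [-19.0, -1.0, 108.0], [44.0, 24.0, 112.0]]
top 113 104 [[-47.0, -17.0, 113.0], [41.0, 1.0, 117.0], [57.0, 19.0, 124.0]]
top 128 4 [[-0.0, -14.0, 128.0], [25.0, -12.0, 133.0], [55.0, 8.0, 137.0]]
top 138 43 [[-4.0, -11.0, 139.0], [3.0, -1.0, 145.0], [11.0, 11.0, 149.0]]
(array([ 0,  0,  0,  0, 24, 23, 29, 29, 19, 31, 26, 30, 25, 23, 27, 19, 12,
       12, 17, 18,  6,  0,  0,  5,  0,  1,  2,  0,  0,  0]), array([-75, -70, -65, -60, -55, -50, -45, -40, -35, -30, -25, -20, -15,
       -10,  -5,   0,   5,  10,  15,  20,  25,  30,  35,  40,  45,  50,
        55,  60,  65,  70,  75]))
block y [-24.75009222  -0.5778388   24.0769482 ]
side 98 370 [[-51.0, -24.0, 99.0], [-17.0, 7.0, 108.0], [54.0, 26.0, 112.0]]
side 113 101 [[-37.0, -15.0, 113.0], [45.0, 2.0, 117.0], [61.0, 18.0, 125.0]]
side 128 11 [[-0.0, -7.0, 129.0], [1.0, 9.0, 135.0], [15.0, 13.0, 138.0]]
side 138 40 [[-1.0, -12.0, 139.0], [5.0, 1.0, 144.0], [14.0, 12.0, 149.0]]
(array([ 0,  0,  0,  0, 12, 37, 26, 23, 22, 25, 24, 25, 23, 22, 25, 22, 17,
       16, 14, 10, 10,  2,  1,  1,  7,  3,  3,  0,  0,  0]), array([-75, -70, -65, -60, -55, -50, -45, -40, -35, -30, -25, -20, -15,
       -10,  -5,   0,   5,  10,  15,  20,  25,  30,  35,  40,  45,  50,
        55,  60,  65,  70,  75]))
block y [-24.18346214   4.80646548  26.36227342]
tall near [[0.4, -0.87, 0.12], [0.57, -0.85, 0.13], [0.83, -0.83, 0.17]]
[0.53142113 0.00696962]
```

Block centre is about (0.513, 0.004), yaw 9.3°. Knob is about (0.530, 0.007, 0.139) with the hinge 46 mm further on, which fits the description. I'll move above the knob.

```bash
cat > to.py <<'E'
import sys; from h import *
# usage: to.py x y z(mm) yaw(deg): shift in current tool axes
x,y,z,a=map(float,sys.argv[1:5]);s=bot.read_state();R=np.array(s["tcp_rot"])
d=R.T@(np.array([x,y,z])-1000*np.array(s["position"]))
c=np.degrees(np.arctan2(R[1,0],R[0,0]));print("d",d.round(1),"roll",round(np.radians((c-a+90)%180-90),3),"yaw",c.round(1),"t",s["time_s"],"F",np.round(s["force"],1),"open mm",round(87*s["opening"],1))
E
python3 -m inch '[[50,50,-43,-40,0.1],[50,150,-130,-60,0.2],[50,200,-173,-60,0.22],[50,250,-216,-60,0.22],[50,300,-260,-60,0.22],[50,350,-303,-60,0.22],[50,400,-347,-60,0.22],[50,440,-385,-60,0.22]]'
python3 to.py 530 6.7 190 9.3
```

```text
time_s: 0.9
position: [0.4118, -0.229, 0.2406]
tcp_rot: [[0.987, 0.163, -0.0], [0.163, -0.987, 0.002], [-0.0, -0.002, -1.0]]
force: [0.9, -0.9, 0.8]
opening: 0.577
d [ 154.9 -213.2   51.1] roll 0.001 yaw 9.4 t 0.9 F [ 0.9 -0.9  0.8] open mm 50.2
```

```bash
python3 -m inch '[[50,30,-40,0,0],[50,60,-80,10,0],[50,90,-122,20,0],[50,120,-163,30,0],[50,140,-193,40,0],[50,155,-213,51,0],[50,155,-213,51,0],[50,155,-213,51,0]]'
python3 - <<'E'
from h import *
b,_,V,_=cap("side"); save(b,"pics/s1.png",(130,100,300,240),4)
E
python3 to.py 530 6.7 127 9.3
```

```text
time_s: 1.7
position: [0.5296, 0.0067, 0.1895]
tcp_rot: [[0.986, 0.164, -0.002], [0.164, -0.986, 0.002], [-0.002, -0.002, -1.0]]
force: [-0.2, -1.4, 0.2]
opening: 0.575
d [ 0.5 -0.5 63. ] roll 0.001 yaw 9.4 t 1.75 F [ 0.1 -0.7  0.7] open mm 49.8
```

View pics/s1.png

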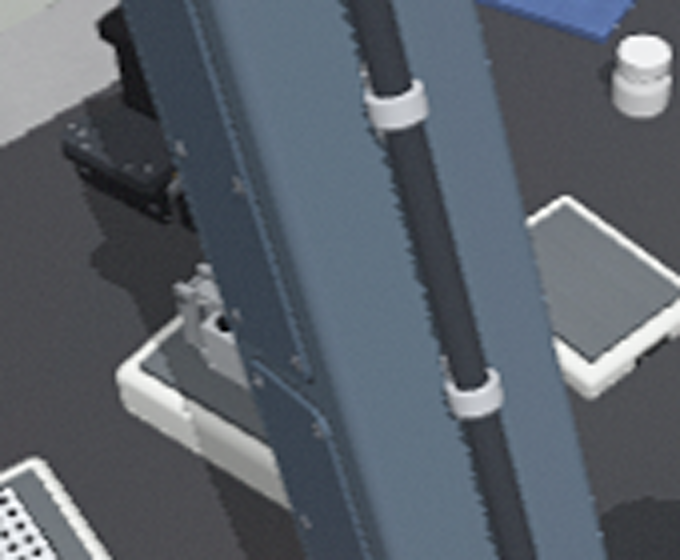

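The arm hides the knob in this view, though the bracket shows at (205,310). I'll go by touch: descend, close, and expect an opening of about 24 mm.

```bash
python3 -m inch '[[50,0.5,-0.5,20,0],[50,0.5,-0.5,40,0],[50,0.5,-0.5,56,0],[50,0.5,-0.5,63,0],[50,0.5,-0.5,63,0]]'; python3 -m inch '[[20,0,0,0,0],[20,0,0,0,0],[20,0,0,0,0],[20,0,0,0,0],[20,0,0,0,0],[20,0,0,0,0]]'; python3 to.py 530 6.7 127 9.3
```

```text
time_s: 2.25
position: [0.5293, 0.0055, 0.1266]
tcp_rot: [[0.987, 0.161, -0.003], [0.161, -0.987, 0.002], [-0.002, -0.002, -1.0]]
force: [-0.9, -0.1, 0.8]
opening: 0.579
time_s: 2.85
position: [0.5294, 0.0056, 0.1268]
tcp_rot: [[0.987, 0.161, -0.002], [0.161, -0.987, 0.002], [-0.002, -0.002, -1.0]]
force: [-0.1, 0.7, 0.0]
opening: 0.239
d [ 0.8 -1.  -0.2] roll -0.001 yaw 9.3 t 2.85 F [-0.1  0.7  0. ] open mm 20.8
```

```bash
python3 -m inch '[[8,0,0,0,0],[8,0,0,0,0],[8,0,0,0,0],[8,0,0,0,0]]'
python3 - <<'E'
from h import *
b,_,V,_=cap("top"); save(b,"pics/t1.png",(160,90,290,200),5)
E
```

```text
time_s: 3.25
position: [0.5294, 0.0056, 0.1267]
tcp_rot: [[0.987, 0.161, -0.003], [0.161, -0.987, 0.002], [-0.002, -0.002, -1.0]]
force: [0.1, 0.2, 0.2]
opening: 0.098
```

View pics/t1.png

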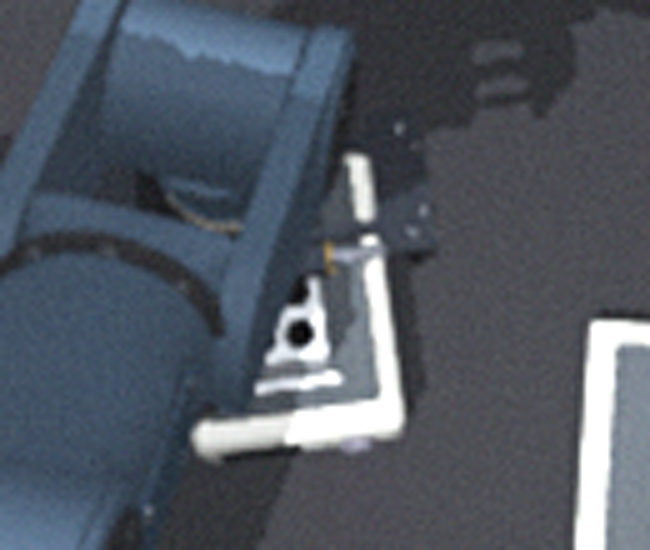

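The knob was not caught: the jaws shut to 8.5 mm. A finger part, orange-tipped, shows at crop (330,258). I'll check where the finger and knob really are from depth.

```bash
python3 - <<'E'
from h import *
t=np.radians(9.3);R=np.array([[np.cos(t),-np.sin(t)],[np.sin(t),np.cos(t)]]);o=np.array([.5255,.006])
a,_,W,_=cap("top")
for v in range(134,150):
    print(v,end=': ')
    for u in range(220,242,2):
        p=W[v,u];q=(p[:2]-o)@R*1000;print("%d,%d,%d"%(*np.nan_to_num(q),np.nan_to_num(p[2]*1000)),end=' ')
    print()
b,_,V,_=cap("side")
w=V.reshape(-1,3);q=np.c_[(w[:,:2]-o)@R,w[:,2]]*1000
k=(abs(q[:,0])<75)&(abs(q[:,1])<60)&(q[:,2]>113)&(q[:,2]<160)
print(k.sum());i=np.where(k)[0]
for j in i[::3]: print(j%512,j//512,q[j].round().astype(int).tolist(),b.reshape(-1,3)[j].tolist(),end=' ')
E
```

```text
134: -62,-34,499 -53,-37,457 36,-32,63 37,-38,59 37,-44,56 35,-51,60 -14,-58,276 -15,-63,274 -17,-68,279 -16,-73,275 -17,-78,274 
135: -62,-34,491 -54,-37,453 36,-32,54 -15,-42,277 -15,-47,274 -17,-52,278 -17,-57,277 -18,-63,277 -19,-68,278 -19,-73,274 -20,-78,274 
136: -63,-33,485 -15,-31,273 -17,-37,277 -17,-42,276 -18,-47,277 -18,-52,273 -19,-57,274 -21,-62,277 -21,-67,274 -21,-72,274 -23,-78,278 
137: -64,-33,481 -19,-31,278 -20,-36,277 -20,-41,275 -20,-46,273 -22,-52,276 -22,-57,274 -22,-62,272 -23,-67,274 -24,-72,275 -26,-77,279 
138: -66,-33,481 -20,-31,271 -21,-36,273 -21,-41,269 -22,-46,268 22,-49,63 24,-55,48 23,-61,48 -27,-67,280 -27,-72,274 -28,-77,277 
139: -67,-32,473 -19,-30,254 -20,-35,254 21,-36,60 19,-43,67 19,-48,61 -23,-56,254 -22,-61,250 -29,-66,275 -30,-71,277 -29,-77,272 
140: -68,-32,468 -22,-30,257 -23,-35,256 -23,-40,251 -24,-45,254 -24,-50,250 -24,-56,249 -26,-61,253 -27,-66,254 -32,-71,277 -32,-76,274 
141: -25,-24,259 -25,-29,258 -26,-35,260 -26,-40,253 -26,-45,250 -27,-50,251 -28,-55,253 -27,-60,247 -28,-66,246 -33,-71,268 21,-78,2 
142: -27,-24,256 -27,
[... 401 characters left out ...]
7 1,-52,58 1,-58,51 1,-64,48 9,-70,2 9,-77,0 
146: -34,-22,241 -8,-23,110 0,-28,63 0,-34,59 0,-40,59 0,-46,57 -2,-52,60 0,-58,48 0,-64,42 7,-70,0 5,-76,2 
147: -10,-17,108 -11,-23,108 -1,-27,55 -2,-33,57 -3,-39,58 -3,-45,54 -5,-51,58 -3,-57,45 -3,-63,42 3,-70,2 2,-76,4 
148: -14,-17,113 -14,-22,111 -5,-27,59 -6,-33,60 -7,-39,65 -7,-45,58 -8,-51,59 -8,-57,54 -7,-63,46 0,-69,1 -1,-75,6 
149: -16,-16,111 -17,-22,109 -8,-26,61 -9,-32,61 -10,-38,64 -10,-44,56 -11,-50,58 -11,-56,55 -10,-62,45 -2,-69,-1 -3,-75,0 
15
177 170 [56, 3, 119] [111, 114, 117] 176 172 [51, 12, 122] [138, 140, 145] 174 173 [58, 15, 115] [83, 83, 88] 177 173 [45, 14, 123] [134, 136, 140] 177 174 [49, 12, 114] [113, 117, 119]
```

```bash
python3 -m inch '[[0,0,0,0,0],[0,0,0,0,0],[0,0,0,0,0],[0,0,0,0,0]]'; python3 to.py 530 6.7 127 9.3
```

```text
time_s: 3.8
position: [0.5294, 0.0056, 0.1267]
tcp_rot: [[0.987, 0.161, -0.003], [0.161, -0.987, 0.002], [-0.002, -0.002, -1.0]]
force: [0.3, 0.1, -0.8]
opening: 0.002
d [ 0.8 -1.  -0.3] roll -0.001 yaw 9.3 t 3.8 F [ 0.3  0.1 -0.8] open mm 0.2
```

The jaws shut completely, so the knob is not between the pads. I'll open, rise, move aside and look.

```bash
python3 -m inch '[[50,0,0,0,0],[50,0,0,0,0],[50,0,0,0,0],[50,0,0,0,0],[50,0,0,-40,0],[50,0,0,-80,0],[50,0,50,-100,0],[50,0,100,-100,0]]'; python3 -m inch '[[50,-20,50,0,0],[50,-40,100,0,0],[50,-40,150,0,0],[50,-40,200,0,0],[50,-40,200,0,0]]'
python3 - <<'E'
from h import *
a,_,W,_=cap("top");b,_,V,_=cap("side");np.savez("c1.npz",a=a,W=W,b=b,V=V)
A=cv2.resize(a[100:190,170:270],None,fx=4,fy=4,interpolation=2);B=cv2.resize(b[150:240,140:240],None,fx=4,fy=4,interpolation=2)
save(np.hstack([A,B]),"pics/c1.png")
t=np.radians(9.3);R=np.array([[np.cos(t),-np.sin(t)],[np.sin(t),np.cos(t)]]);o=np.array([.5255,.006])
for W in(W,V):
    w=W.reshape(-1,3);q=np.c_[(w[:,:2]-o)@R,w[:,2]]*1000
    p=q[(q[:,2]>130)&(q[:,2]<175)&(abs(q[:,1])<40)&(q[:,0]>-62)&(q[:,0]<130)];print(len(p),p.round()[::4].tolist())
E
```

```text
time_s: 4.6
position: [0.5476, -0.09, 0.2303]
tcp_rot: [[0.986, 0.165, 0.005], [0.165, -0.986, -0.001], [0.005, 0.002, -1.0]]
force: [1.1, 0.2, -0.8]
opening: 0.555
time_s: 5.1
position: [0.5418, -0.3005, 0.2304]
tcp_rot: [[0.987, 0.16, 0.007], [0.16, -0.987, -0.005], [0.006, 0.006, -1.0]]
force: [0.9, 1.1, -0.8]
opening: 0.574
45 [[12.0, -5.0, 139.0], [9.0, 7.0, 146.0], [8.0, -5.0, 145.0], [6.0, 7.0, 149.0], [4.0, -4.0, 149.0], [2.0, 7.0, 152.0], [2.0, -4.0, 144.0], [0.0, 11.0, 148.0], [-0.0, -1.0, 144.0], [-1.0, -12.0, 139.0], [-3.0, 3.0, 144.0], [-3.0, -8.0, 137.0]]
52 [[11.0, -8.0, 147.0], [9.0, -6.0, 145.0], [12.0, 0.0, 145.0], [4.0, -8.0, 142.0], [6.0, 2.0, 146.0], [1.0, -8.0, 140.0], [7.0, 2.0, 141.0], [-1.0, -7.0, 138.0], [3.0, 9.0, 145.0], [2.0, -5.0, 134.0], [4.0, 6.0, 138.0], [8.0, 11.0, 135.0], [1.0, 1.0, 131.0]]
```

View pics/c1.png

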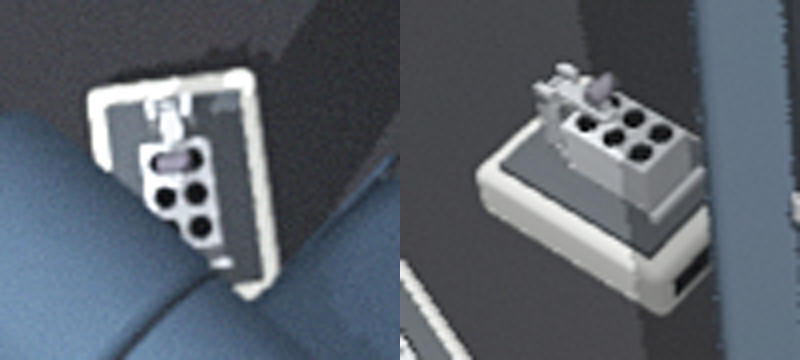

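The knob is unchanged at shaker (4, 0, 139), so the pads never held it. I'll check where the fingertips appear in depth relative to the reported TCP.

```bash
python3 - <<'E'
from h import *
c=np.load("c1.npz")
s=bot.read_state();R=np.array(s["tcp_rot"]);p0=np.array(s["position"])
for n in("W","V"):
    w=c[n].reshape(-1,3);q=(w-p0)@R*1000
    k=(abs(q[:,0])<60)&(abs(q[:,1])<120)&(q[:,2]<30)&(w[:,2]>.1)&(q[:,2]>-250);q=q[k]
    print(n,k.sum())
    for z in range(-160,21,10):
        r=q[(q[:,2]>=z)&(q[:,2]<z+10)]
        if len(r): print(z,len(r),np.percentile(r,[5,50,95],axis=0)[:,:2].round().tolist())
save(np.hstack([c["a"][90:290,230:430],c["b"][60:260,200:400]]),"pics/g.png",s=2)
E
```

```text
W 738
-160 92 [[-36.0, -52.0], [-24.0, 82.0], [23.0, 95.0]]
-150 71 [[-38.0, -52.0], [-26.0, 76.0], [19.0, 95.0]]
-140 21 [[-38.0, -43.0], [-15.0, 51.0], [31.0, 91.0]]
-130 68 [[-37.0, -0.0], [-30.0, 23.0], [-26.0, 83.0]]
-120 6 [[-38.0, 18.0], [-33.0, 81.0], [-25.0, 82.0]]
-70 1 [[-12.0, 35.0], [-12.0, 35.0], [-12.0, 35.0]]
-60 4 [[-11.0, 28.0], [-10.0, 31.0], [-10.0, 34.0]]
-50 1 [[-7.0, 28.0], [-7.0, 28.0], [-7.0, 28.0]]
V 932
-160 100 [[-30.0, -22.0], [-20.0, 60.0], [2.0, 91.0]]
-150 128 [[-33.0, -17.0], [-22.0, 66.0], [6.0, 92.0]]
-140 84 [[-35.0, -35.0], [-26.0, 42.0], [-17.0, 85.0]]
-130 115 [[-36.0, -32.0], [-28.0, 33.0], [13.0, 82.0]]
-120 56 [[-35.0, -39.0], [-31.0, 37.0], [14.0, 84.0]]
-110 11 [[-28.0, 29.0], [-5.0, 30.0], [2.0, 82.0]]
-100 10 [[-9.0, 29.0], [6.0, 31.0], [12.0, 37.0]]
-90 15 [[-8.0, 26.0], [-5.0, 31.0], [12.0, 38.0]]
-80 16 [[-9.0, 24.0], [-6.0, 29.0], [-0.0, 39.0]]
-70 11 [[-9.0, 23.0], [-6.0, 27.0], [0.0, 31.0]]
-60 16 [[-8.0, 24.0], [-1.0, 28.0], [7.0, 33.0]]
-50 21 [[-8.0, 25.0], [-1.0, 28.0], [10.0, 34.0]]
-40 6 [[-6.0, 26.0], [0.0, 28.0], [9.0, 30.0]]
```

View pics/g.png

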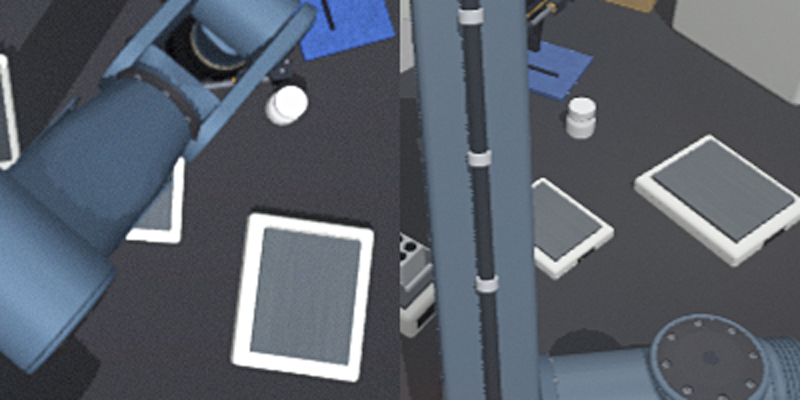

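In the side half of this picture the fingertip ends at about (535,50). The depth puts it some 33 mm short of the reported TCP along the tool axis. I'll check against the clear start view (open 87) and a fresh look at opening 24.

```bash
python3 -m inch '[[24,0,0,0,0],[24,0,0,0,0],[24,0,0,0,0],[24,0,0,0,0]]'; python3 - <<'E'
from h import *
c=np.load("c0.npz")
def rep(V,p0,R,n):
    w=V.reshape(-1,3);q=(w-p0)@R*1000
    k=(abs(q[:,0])<20)&(abs(q[:,1])<70)&(q[:,2]<40)&(w[:,2]>.06)&(q[:,2]>-130);q=q[k];print(n)
    for z in range(-130,40,8):
        r=q[(q[:,2]>=z)&(q[:,2]<z+8)]
        if len(r): print(z,len(r),np.percentile(r,[5,50,95],axis=0)[:,:2].round().tolist())
R0=np.array([[.927,.374,0],[.374,-.927,.002],[0,-.002,-1]]);rep(c["V"],np.array([.2339,-.5788,.1846]),R0,"start open 87")
s=bot.read_state();b,_,V,_=cap("side");rep(V,np.array(s["position"]),np.array(s["tcp_rot"]),"now 24")
E
```

```text
time_s: 5.6
position: [0.5409, -0.2941, 0.2301]
tcp_rot: [[0.986, 0.164, 0.005], [0.164, -0.986, -0.0], [0.004, 0.001, -1.0]]
force: [0.4, 0.2, -0.4]
opening: 0.323
start open 87
-90 10 [[-6.0, -61.0], [2.0, -58.0], [11.0, -55.0]]
-82 15 [[-4.0, -59.0], [5.0, -55.0], [13.0, -53.0]]
-74 15 [[-7.0, -58.0], [4.0, -55.0], [13.0, -53.0]]
-66 15 [[-5.0, -57.0], [3.0, -53.0], [13.0, -51.0]]
-58 18 [[-6.0, -56.0], [3.0, -53.0], [11.0, -50.0]]
-50 15 [[-6.0, -57.0], [4.0, -53.0], [13.0, -49.0]]
-42 9 [[-5.0, -53.0], [3.0, -52.0], [13.0, -48.0]]
now 24
-130 4 [[-20.0, -16.0], [-19.0, 17.0], [-17.0, 18.0]]
-122 8 [[-17.0, 15.0], [-14.0, 17.0], [-9.0, 20.0]]
-114 7 [[-13.0, 16.0], [-5.0, 16.0], [-2.0, 20.0]]
-106 4 [[-6.0, 14.0], [-4.0, 16.0], [-2.0, 18.0]]
-98 1 [[-9.0, 26.0], [-9.0, 26.0], [-9.0, 26.0]]
-90 1 [[-8.0, 23.0], [-8.0, 23.0], [-8.0, 23.0]]
-82 3 [[-9.0, 19.0], [-8.0, 21.0], [-8.0, 22.0]]
-74 6 [[-7.0, 12.0], [-7.0, 15.0], [-5.0, 20.0]]
-66 8 [[-9.0, 12.0], [-4.0, 14.0], [-0.0, 18.0]]
-58 11 [[-10.0, 11.0], [-6.0, 13.0], [-1.0, 19.0]]
-50 8 [[-10.0, 10.0], [-5.0, 13.0], [-3.0, 19.0]]
-42 5 [[-9.0, 11.0], [-7.0, 16.0], [-2.0, 19.0]]
```

Both views put the fingertips about 36 mm short of the reported TCP, so the earlier closure was about 16 mm above the knob. The camera heights match the known sizes, so I'll trust them and command z 36 mm lower than nominal, watching the force.

```bash
python3 to.py 530.5 7 160 9.3
```

```text
d [  38.7 -299.1   70. ] roll 0.002 yaw 9.4 t 5.65 F [0.5 0.3 0.2] open mm 26.0
```

```bash
python3 -m inch '[[50,6,-45,0,0],[50,12,-90,0,0],[50,18,-140,0,0],[50,25,-190,10,0],[50,31,-240,30,0],[50,38,-285,50,0],[50,39,-299,70,0],[50,39,-299,70,0]]'; python3 -m inch '[[50,0,0,0,0]]';python3 to.py 530.5 7 91 9.3
```

```text
time_s: 6.45
position: [0.5275, 0.0106, 0.1577]
tcp_rot: [[0.986, 0.168, -0.002], [0.168, -0.986, 0.002], [-0.002, -0.002, -1.0]]
force: [-0.5, -0.3, -0.4]
opening: 0.572
time_s: 6.55
position: [0.5282, 0.0106, 0.1581]
tcp_rot: [[0.985, 0.17, -0.001], [0.17, -0.985, 0.001], [-0.001, -0.001, -1.0]]
force: [-0.0, -0.9, -0.0]
opening: 0.573
d [ 1.8  4.  67.1] roll 0.008 yaw 9.8 t 6.55 F [-0.  -0.9 -0. ] open mm 49.9
```

```bash
python3 -m inch '[[50,1.8,3.5,15,0.01],[50,1.8,3.5,30,0.01],[50,1.8,3.5,45,0.01],[50,1.8,3.5,58,0.01],[50,1.8,3.5,67,0.01],[50,1.8,3.5,67,0.01]]';python3 -m inch '[[20,0,0,0,0],[20,0,0,0,0],[20,0,0,0,0],[20,0,0,0,0],[20,0,0,0,0],[20,0,0,0,0]]'; python3 to.py 530.5 7 91 9.3
```

```text
time_s: 7.15
position: [0.5305, 0.0065, 0.0908]
tcp_rot: [[0.987, 0.159, -0.002], [0.159, -0.987, 0.001], [-0.002, -0.001, -1.0]]
force: [-0.8, 0.6, 0.5]
opening: 0.575
time_s: 7.75
position: [0.531, 0.0052, 0.0913]
tcp_rot: [[0.987, 0.16, -0.001], [0.16, -0.987, -0.002], [-0.001, 0.001, -1.0]]
force: [-0.3, -5.3, 1.8]
opening: 0.272
d [-0.2 -1.9  0.3] roll -0.002 yaw 9.2 t 7.75 F [-0.3 -5.3  1.8] open mm 23.7
```

The knob is pinched at 23.7 mm, matching its 24 mm length. Now I'll swing it along the 53 mm arc about the hinge, using +tool x and −tool z.

```bash
python3 -m inch '[[20,3.2,0,-4.8,0],[20,6.5,0,-9,0],[20,10.5,0,-13,0],[20,14.6,0,-16.4,0],[20,19.3,0,-19.5,0],[20,24.1,0,-22,0],[20,29.3,0,-24,0],[20,34.6,0,-25.5,0]]'
```

```text
time_s: 8.55
position: [0.5627, 0.0102, 0.1171]
tcp_rot: [[0.987, 0.161, -0.007], [0.161, -0.987, -0.003], [-0.007, 0.002, -1.0]]
force: [-5.4, -4.8, 0.3]
opening: 0.27
```

```bash
python3 -m inch '[[20,7,0,-1,0],[20,13,0,-1,0],[20,18.5,0,-0.6,0],[20,24,0,0,0],[20,29.5,0,1.5,0],[20,35,0,3.4,0],[20,40,0,6,0],[20,44.5,0,8.8,0]]'; python3 -m inch '[[20,4.5,0,3.5,0],[20,8,0,7,0],[20,8,0,7,0]]'; python3 to.py 530.5 7 91 9.3
```

```text
time_s: 9.35
position: [0.6093, 0.0175, 0.1102]
tcp_rot: [[0.987, 0.161, -0.001], [0.161, -0.987, -0.003], [-0.002, 0.003, -1.0]]
force: [0.2, -2.0, 5.0]
opening: 0.271
time_s: 9.65
position: [0.6186, 0.019, 0.1033]
tcp_rot: [[0.987, 0.161, 0.001], [0.161, -0.987, -0.003], [0.001, 0.003, -1.0]]
force: [0.6, -2.4, 3.8]
opening: 0.273
d [-88.9  -2.3  12.2] roll -0.001 yaw 9.2 t 9.65 F [ 0.6 -2.4  3.8] open mm 23.7
```

Held throughout, now at about 107°. Release, rise and move aside to check.

```bash
python3 -m inch '[[50,0,0,0,0],[50,0,0,0,0],[50,0,0,0,0],[50,0,0,0,0],[80,0,0,-40,0],[80,0,0,-80,0],[80,0,0,-110,0],[80,0,0,-120,0]]'; python3 -m inch '[[80,0,50,0,0],[80,0,100,0,0],[80,0,150,0,0],[80,0,200,0,0],[80,-20,250,0,0],[80,-20,300,0,0],[80,-20,300,0,0]]'
python3 - <<'E'
from h import *
a,_,W,_=cap("top");b,_,V,_=cap("side")
A=cv2.resize(a[100:190,170:270],None,fx=4,fy=4,interpolation=2);B=cv2.resize(b[150:240,140:240],None,fx=4,fy=4,interpolation=2)
save(np.hstack([A,B]),"pics/c2.png")
t=np.radians(9.3);R=np.array([[np.cos(t),-np.sin(t)],[np.sin(t),np.cos(t)]]);o=np.array([.5255,.006])
for W in(W,V):
    w=W.reshape(-1,3);q=np.c_[(w[:,:2]-o)@R,w[:,2]]*1000
    for z0,z1 in((98,113),(118,175)):
        p=q[(q[:,2]>z0)&(q[:,2]<z1)&(abs(q[:,1])<40)&(q[:,0]>-62)&(q[:,0]<(35 if z1<120 else 140))];print(z0,len(p),np.percentile(p,[2,50,98],axis=0).round().tolist() if len(p) else 0)
        if z0<100: r=cv2.minAreaRect(p[:,:2].astype(np.float32));print(r)
E
```

```text
time_s: 10.45
position: [0.6207, 0.0193, 0.2271]
tcp_rot: [[0.987, 0.161, 0.008], [0.161, -0.987, -0.003], [0.008, 0.005, -1.0]]
force: [0.2, -0.2, 0.7]
opening: 0.849
time_s: 11.15
position: [0.6483, -0.287, 0.2262]
tcp_rot: [[0.988, 0.154, 0.007], [0.154, -0.988, -0.006], [0.007, 0.007, -1.0]]
force: [-0.4, 0.1, -0.6]
opening: 0.921
98 0 0
((0.0, 0.0), (0.0, 0.0), 0.0)
118 83 [[66.0, -11.0, 134.0], [91.0, -1.0, 144.0], [105.0, 10.0, 158.0]]
98 393 [[-50.0, -23.0, 99.0], [-13.0, 4.0, 108.0], [28.0, 26.0, 112.0]]
((-11.762109756469727, 0.6993503570556641), (51.96471405029297, 82.27974700927734), 88.87428283691406)
118 152 [[48.0, -14.0, 119.0], [72.0, 2.0, 137.0], [105.0, 14.0, 156.0]]
```

View pics/c2.png

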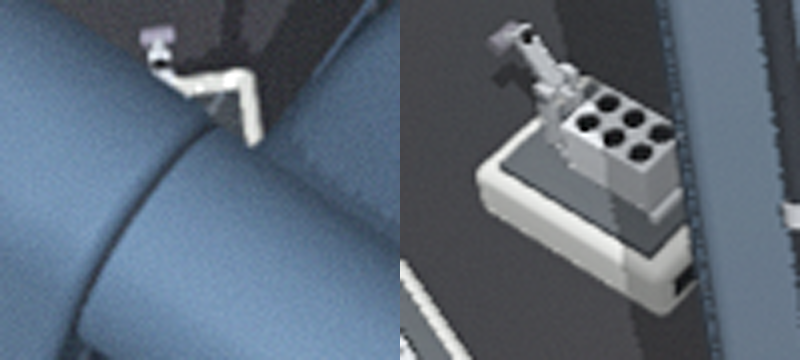

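The finger is open and stays up: the side half shows it at (530,50), with all six wells clear at (620,130). The block is unmoved at shaker (−12, 0). Now the block grasp.

```bash
python3 to.py 513 4 130 9.2
```

```text
d [ -89.  -303.3   95. ] roll -0.002 yaw 9.1 t 11.25 F [ 0.2  0.8 -0. ] open mm 79.7
```

```bash
python3 -m inch '[[80,-20,-45,0,0],[80,-40,-90,0,0],[80,-60,-135,0,0],[80,-80,-180,0,0],[80,-89,-228,0,0],[80,-89,-270,20,0],[80,-89,-303,50,0],[80,-89,-303,80,0]]'; python3 -m inch '[[80,0,0,0,0]]';python3 to.py 513 4 35 9.2
```

```text
time_s: 12.05
position: [0.5099, 0.0098, 0.1446]
tcp_rot: [[0.986, 0.164, 0.005], [0.164, -0.986, 0.001], [0.005, -0.0, -1.0]]
force: [0.3, -0.6, 0.4]
opening: 0.921
time_s: 12.15
position: [0.5055, 0.013, 0.1414]
tcp_rot: [[0.986, 0.168, -0.004], [0.168, -0.986, 0.003], [-0.004, -0.004, -1.0]]
force: [-0.4, 0.0, -0.4]
opening: 0.92
d [  6.3  10.5 106.3] roll 0.008 yaw 9.7 t 12.15 F [-0.4  0.  -0.4] open mm 80.1
```

```bash
python3 -m inch '[[80,6,10,0,0.01],[80,6,10,0,0.01],[80,6,10,0,0.01]]';python3 to.py 513 4 35 9.2
```

```text
time_s: 12.45
position: [0.5146, 0.0033, 0.1426]
tcp_rot: [[0.988, 0.157, -0.001], [0.157, -0.988, 0.002], [-0.001, -0.003, -1.0]]
force: [-0.2, -0.3, 0.6]
opening: 0.919
d [ -1.4  -0.7 107.6] roll -0.003 yaw 9.0 t 12.45 F [-0.2 -0.3  0.6] open mm 79.9
```

```bash
python3 -m inch '[[80,-1.4,-0.7,20,0],[80,-1.4,-0.7,40,0],[80,-1.4,-0.7,60,0],[80,-1.4,-0.7,80,0],[80,-1.4,-0.7,98,0],[80,-1.4,-0.7,107,0],[80,-1.4,-0.7,107,0]]'; python3 -m inch '[[40,0,0,0,0],[40,0,0,0,0],[40,0,0,0,0],[40,0,0,0,0],[40,0,0,0,0],[40,0,0,0,0]]'; python3 to.py 513 4 35 9.2
```

```text
time_s: 13.15
position: [0.5129, 0.0036, 0.0352]
tcp_rot: [[0.988, 0.156, -0.002], [0.156, -0.988, 0.003], [-0.002, -0.003, -1.0]]
force: [-0.4, 1.4, -0.4]
opening: 0.919
time_s: 13.75
position: [0.5133, 0.0033, 0.0356]
tcp_rot: [[0.988, 0.157, -0.001], [0.157, -0.988, 0.002], [-0.001, -0.002, -1.0]]
force: [-0.8, -1.6, 3.3]
opening: 0.569
d [-0.2 -0.8  0.6] roll -0.003 yaw 9.0 t 13.75 F [-0.8 -1.6  3.3] open mm 49.5
```

Gripped at 49.5 mm, matching the 50 mm width. Lift straight up.

```bash
python3 -m inch '[[40,0,0,-5,0],[40,0,0,-15,0],[40,0,0,-30,0],[40,0,0,-50,0],[40,0,0,-75,0],[40,0,0,-95,0],[40,0,0,-100,0],[40,0,0,-100,0]]'; python3 to.py 430 -253 110 -2.5
```

```text
time_s: 14.55
position: [0.5136, 0.0032, 0.1364]
tcp_rot: [[0.988, 0.157, 0.0], [0.157, -0.988, 0.002], [0.001, -0.002, -1.0]]
force: [0.7, -0.2, -2.7]
opening: 0.576
d [-122.8  239.9   25.9] roll 0.201 yaw 9.0 t 14.55 F [ 0.7 -0.2 -2.7] open mm 50.1
```

```bash
python3 -m inch '[[40,-18,36,0,0.03],[40,-36,72,0,0.06],[40,-55,108,0,0.1],[40,-75,145,0,0.13],[40,-93,182,0,0.16],[40,-110,215,0,0.2],[40,-123,240,0,0.2],[40,-123,240,0,0.2]]';python3 -m inch '[[40,0,0,0,0]]'; python3 to.py 430 -253 60 -2.5; python3 - <<'E'
from h import *
a,_,W,_=cap("top");b,_,V,_=cap("side")
save(np.hstack([a[100:260,220:380],b[100:260,180:340]]),"pics/c3.png",s=2.5)
np.savez("c3.npz",a=a,W=W,b=b,V=V)
E
```

```text
time_s: 15.35
position: [0.4287, -0.2566, 0.1347]
tcp_rot: [[0.999, -0.047, -0.001], [-0.047, -0.999, 0.001], [-0.001, -0.001, -1.0]]
force: [1.5, 0.7, -3.7]
opening: 0.569
time_s: 15.45
position: [0.4275, -0.2559, 0.1334]
tcp_rot: [[0.999, -0.049, -0.003], [-0.049, -0.999, 0.004], [-0.003, -0.004, -1.0]]
force: [-0.0, -1.1, -4.0]
opening: 0.572
d [ 2.6 -2.7 73.4] roll -0.005 yaw -2.8 t 15.45 F [-0.  -1.1 -4. ] open mm 49.8
```

View pics/c3.png

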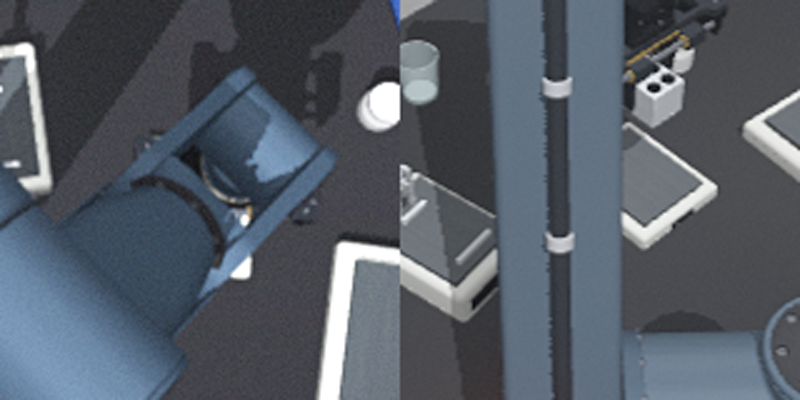

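The block is held level over the plate: block at (660,90) in the right half, plate at (660,185). The block's bottom sits 24.4 mm above the reported z (0.0356 when it stood on the 60 mm deck), so touchdown is expected at a reported z of about 0.0056. I'll lower to 0.012 first, then settle.

```bash
python3 -m inch '[[40,2.6,-2.7,20,0],[40,2.6,-2.7,40,0],[40,2.6,-2.7,60,0],[40,2.6,-2.7,80,0],[40,2.6,-2.7,98,0],[40,2.6,-2.7,110,0],[40,2.6,-2.7,119,0],[40,2.6,-2.7,121,0]]'; python3 -m inch '[[40,0,0,0.5,0],[40,0,0,1,0]]'; python3 to.py 430 -253 5.6 -2.5
```

```text
time_s: 16.35
position: [0.4302, -0.2517, 0.0118]
tcp_rot: [[0.999, -0.046, -0.004], [-0.046, -0.999, 0.004], [-0.004, -0.004, -1.0]]
force: [0.1, 0.4, -5.1]
opening: 0.574
time_s: 16.55
position: [0.4307, -0.2519, 0.0113]
tcp_rot: [[0.999, -0.046, -0.003], [-0.046, -0.999, 0.004], [-0.003, -0.004, -1.0]]
force: [0.1, 0.2, -3.3]
opening: 0.569
d [-0.6  1.1  5.7] roll -0.002 yaw -2.6 t 16.55 F [ 0.1  0.2 -3.3] open mm 49.5
```

```bash
python3 -m inch '[[40,0,0,1.5,0],[40,0,0,3,0],[40,0,0,4,0],[40,0,0,4.5,0],[40,0,0,4.5,0]]'; python3 -m inch '[[40,0,0,0.5,0],[40,0,0,1,0],[40,0,0,1,0]]'
```

```text
time_s: 17.05
position: [0.4306, -0.2519, 0.0068]
tcp_rot: [[0.999, -0.046, -0.003], [-0.046, -0.999, 0.004], [-0.003, -0.004, -1.0]]
force: [-0.0, -0.6, -3.6]
opening: 0.573
time_s: 17.35
position: [0.4306, -0.252, 0.0058]
tcp_rot: [[0.999, -0.046, -0.003], [-0.046, -0.999, 0.004], [-0.003, -0.003, -1.0]]
force: [0.3, 0.3, -4.5]
opening: 0.573
```

```bash
python3 -m inch '[[40,0,0,0.4,0],[40,0,0,0.8,0],[40,0,0,0.8,0]]'; python3 -m inch '[[40,0,0,0.4,0],[40,0,0,0.8,0],[40,0,0,0.8,0]]'
```

```text
time_s: 17.65
position: [0.4306, -0.2519, 0.0057]
tcp_rot: [[0.999, -0.046, -0.003], [-0.046, -0.999, 0.003], [-0.003, -0.003, -1.0]]
force: [-1.7, 1.1, 5.4]
opening: 0.57
time_s: 17.95
position: [0.4306, -0.252, 0.0056]
tcp_rot: [[0.999, -0.046, -0.002], [-0.046, -0.999, 0.003], [-0.003, -0.003, -1.0]]
force: [-2.1, 1.7, 8.5]
opening: 0.572
```

Touchdown is exactly where expected: z 0.0056, with the force changing from −4.5 N to +8 N. Open, then withdraw.

```bash
python3 -m inch '[[54,0,0,0,0],[60,0,0,0,0],[70,0,0,0,0],[80,0,0,0,0],[80,0,0,0,0],[80,0,0,-5,0]]'; python3 -m inch '[[80,0,0,-20,0],[80,0,0,-50,0],[80,0,0,-90,0],[80,0,0,-130,0],[80,0,0,-170,0],[80,0,0,-200,0]]'; python3 -m inch '[[80,0,50,0,0],[80,0,100,0,0],[80,0,150,0,0],[80,0,200,0,0],[80,-20,240,0,0],[80,-20,280,0,0],[80,-20,280,0,0],[80,-20,280,0,0]]'
python3 - <<'E'
from h import *
a,_,W,_=cap("top");b,_,V,_=cap("side");np.savez("c4.npz",a=a,W=W,b=b,V=V)
save(np.hstack([a[100:260,100:360],b[120:280,90:350]]),"pics/c4.png",s=1.5)
for n,W in(("top",W),("side",V)):
    w=W.reshape(-1,3)
    for tag,c,z0,z1 in(("block",(.43,-.253),.06,.1),("plate",(.43,-.253),.015,.045),("other",(.507,.246),.098,.116)):
        p=w[(abs(w[:,0]-c[0])<.12)&(abs(w[:,1]-c[1])<.12)&(w[:,2]>z0)&(w[:,2]<z1)]
        if len(p)>20: print(n,tag,[np.round(x,1) for x in cv2.minAreaRect((p[:,:2]*1000).astype(np.float32))],np.median(p[:,2]).round(4),len(p))
E
```

```text
time_s: 18.55
position: [0.4302, -0.2516, 0.0102]
tcp_rot: [[0.999, -0.046, -0.003], [-0.046, -0.999, 0.004], [-0.004, -0.004, -1.0]]
force: [0.7, 0.5, 0.3]
opening: 0.899
time_s: 19.15
position: [0.4313, -0.2528, 0.2132]
tcp_rot: [[0.999, -0.046, -0.001], [-0.046, -0.999, 0.002], [-0.001, -0.002, -1.0]]
force: [0.1, 0.2, 0.2]
opening: 0.917
time_s: 19.95
position: [0.3978, -0.5317, 0.2122]
tcp_rot: [[0.999, -0.047, -0.001], [-0.047, -0.999, 0.003], [-0.002, -0.003, -1.0]]
force: [0.8, 0.2, 0.6]
opening: 0.92
top other [array([506.3, 246.6]), array([ 52.2, 114.2]), np.float64(80.1)] 0.108 459
side plate [array([ 364.4, -277.6]), array([ 67.5, 148.6]), np.float64(32.9)] 0.0256 388
side other [array([506.6, 247.7]), array([ 50.2, 113.5]), np.float64(80.3)] 0.1081 532
```

View pics/c4.png

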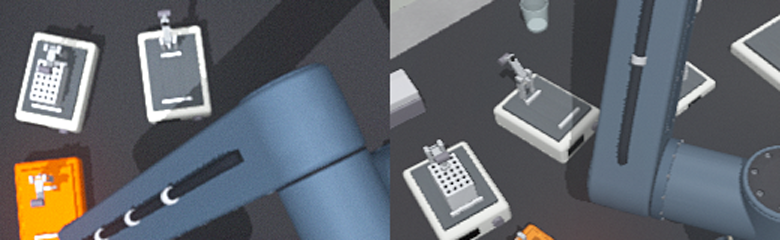

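The finger stays open, the shaker is empty at (172,80), and the other block has moved less than 1 mm at (47,80). The arm hides the plate, so I'll swing back (passing high above it) to check the placing.

```bash
python3 -m inch '[[80,0,-50,0,0],[80,10,-100,0,0],[80,30,-150,0,0],[80,40,-200,0,0],[80,50,-250,0,0],[80,50,-300,0,0],[80,50,-350,0,0],[80,50,-400,0,0]]'; python3 -m inch '[[80,0,-50,0,0],[80,0,-100,0,0],[80,0,-130,0,0],[80,0,-130,0,0],[80,0,-130,0,0]]'
python3 - <<'E'
from h import *
a,_,W,_=cap("top");b,_,V,_=cap("side")
save(np.hstack([a[100:260,200:360],b[100:260,200:360]]),"pics/c5.png",s=2)
for n,W in(("top",W),("side",V)):
    w=W.reshape(-1,3)
    for tag,c,z0,z1 in(("block",(.43,-.253),.07,.09),("plate",(.43,-.253),.015,.045)):
        p=w[(abs(w[:,0]-c[0])<.12)&(abs(w[:,1]-c[1])<.12)&(w[:,2]>z0)&(w[:,2]<z1)]
        if len(p)>20: print(n,tag,[np.round(x,1) for x in cv2.minAreaRect((p[:,:2]*1000).astype(np.float32))],np.median(p[:,2]).round(4),len(p))
        if len(p)>20 and tag=="block": print("plane",np.linalg.lstsq(np.c_[p[:,:2],np.ones(len(p))],p[:,2],rcond=None)[0].round(3))
print(bot.read_state()["position"])
E
```

```text
time_s: 20.85
position: [0.4654, -0.1369, 0.2143]
tcp_rot: [[0.999, -0.043, -0.001], [-0.043, -0.999, 0.004], [-0.001, -0.004, -1.0]]
force: [0.6, -1.2, -0.5]
opening: 0.922
time_s: 21.35
position: [0.4702, -0.0055, 0.2152]
tcp_rot: [[0.999, -0.039, -0.001], [-0.039, -0.999, 0.003], [-0.001, -0.003, -1.0]]
force: [0.4, -0.2, 0.2]
opening: 0.919
top block [array([ 430.1, -250.5]), array([50.6, 81. ]), np.float64(87.7)] 0.0784 453
plane [-0.006  0.007  0.083]
top plate [array([ 429.2, -252.6]), array([139.9, 170.9]), np.float64(87.4)] 0.0273 1931
side block [array([ 414.7, -261.6]), array([40.3, 81.8]), np.float64(47.9)] 0.0783 151
plane [0.031 0.009 0.067]
side plate [array([ 392.9, -289.2]), array([ 96.3, 198.3]), np.float64(47.4)] 0.0269 507
[ 0.47084448 -0.00732564  0.21503062]
```

View pics/c5.png

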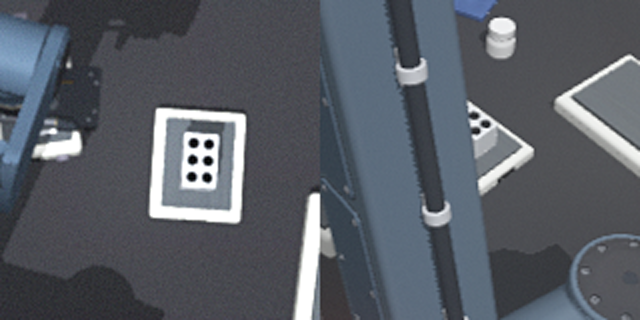

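The block stands at (200,160), centred on the plate within about 2 mm, upright, with its top at 78 mm. The gripper is clear of everything.

```bash
python3 -c "
from rig import bot
print(bot.hand_in())"
```

```text
the job is handed in; nothing more can be done
None
```

The block with six wide wells now stands on the dark top of the smaller cooling plate, and I handed the job in. The clock read about 21 s of the allowed 51 s; no verdict is reported.

- **Finger:** I pinched the knob (23.7 mm), swung the finger to about 107° and let go. It stayed open, and the block had not moved.
- **Placing:** I gripped the block across its 50 mm width and lowered it until it touched down at the predicted height, with about 8 N of force. I then opened the gripper and moved clear.
- **Last checks:** In the top view the block's centre is about 2 mm from the plate's middle. It is upright (tilt about 0.5°), with its top at 78 mm as expected. The force reading was about zero, and the block with small wells was within 1–2 mm of where it started.

**What disagreed:** the first try at the knob closed on air. The depth images put the fingertips about 36 mm short of the reported TCP. Lowering every later z by 36 mm fixed it, and both grasps and the touchdown then matched the given sizes. In the last side view the arm hid part of the plate, so its off-centre reading was ignored in favour of the full top view.

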